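Fold up a core box and hold its sprung end board at the length mark

TASK

Fold the three hinged sides of the wooden core box (far, near and end) fully upright. Then pull the box's sprung end board out by its upright post until its pointer is level with the length mark, and keep it there: finish while still holding the post at the mark, because the spring draws it back if let go. Leave the bell, the tin and the rubbing block where they are.

Things in the scene. Friction and masses are not known exactly. Their poses are not given: they have to be found in the camera images.
- box_floor (a point): centre of the core box's floor, 34 mm above the bench. Box frame: z up, y along the box towards the pull post, x across it, away from the robot. Fixed. The floor block is 84 (x) by 140 mm (y); at y = 58 to 70 mm a fixed bracket stands 32 mm above it; beyond, a guide board 116 mm wide, 20 mm high runs to y = 210 mm
- far_side (a joint): hinge angle of the wooden far side (away from the robot, box +x) panel: 0 = lying flat, outwards; pi/2 = upright, against its stop. Starts between 0 and 0.4. The hinge is stiff: the panel stays where it is left (about 2.5 N at the tab moves it)
- near_side (a joint): hinge angle of the wooden near side (towards the robot, box -x) panel: 0 = lying flat, outwards; pi/2 = upright, against its stop. Starts between 0 and 0.4. The hinge is stiff: the panel stays where it is left (about 2.5 N at the tab moves it)
- end_side (a joint): hinge angle of the wooden end (box -y, opposite the pull post) panel: 0 = lying flat, outwards; pi/2 = upright, against its stop. Starts between 0 and 0.4. The hinge is stiff: the panel stays where it is left (about 2.5 N at the tab moves it)
- far_side_tab (a point): where the far side panel's steel tab can be pinched across its 24 mm width (along box y): 26 mm past the panel's free edge, 16 mm short of the tab's end, mid-thickness. It moves with the panel: 74 mm from the hinge axis along the panel and 6 mm off the hinge plane, towards the outer face (the underside when lying)
- near_side_tab (a point): where the near side panel's steel tab can be pinched across its 24 mm width (along box y): 26 mm past the panel's free edge, 16 mm short of the tab's end, mid-thickness. It moves with the panel: 74 mm from the hinge axis along the panel and 6 mm off the hinge plane, towards the outer face (the underside when lying)
- end_side_tab (a point): where the end panel's steel tab can be pinched across its 24 mm width (along box x): 26 mm past the panel's free edge, 16 mm short of the tab's end, mid-thickness. It moves with the panel: 74 mm from the hinge axis along the panel and 6 mm off the hinge plane, towards the outer face (the underside when lying)
- far_side_hinge (a point): middle of the far side panel's hinge axis, along box y, 34 mm above the bench. The panel, 136 mm along the hinge, 48 mm from hinge to free edge, 12 mm thick, lies to box +x of it, underside 22 mm above the bench at angle 0; in its plane a tab 24 mm wide, 12 mm thick sticks out 42 mm from the middle of the free edge
- near_side_hinge (a point): middle of the near side panel's hinge axis, along box y, 34 mm above the bench. The panel, 136 mm along the hinge, 48 mm from hinge to free edge, 12 mm thick, lies to box -x of it, underside 22 mm above the bench at angle 0; in its plane a tab 24 mm wide, 12 mm thick sticks out 42 mm from the middle of the free edge
- end_side_hinge (a point): middle of the end panel's hinge axis, along box x, 34 mm above the bench. The panel, 80 mm along the hinge, 48 mm from hinge to free edge, 12 mm thick, lies to box -y of it, underside 22 mm above the bench at angle 0; in its plane a tab 24 mm wide, 12 mm thick sticks out 42 mm from the middle of the free edge
- end_board (a joint): how far the sprung end board is pulled out, in m: 0 = home, 0.072 = end of travel. It slides level along box +y; the spring pulls it home with about 4 N at 0 and 10 N at 0.055. Board, rod, carriage, post and pointer are one rigid piece
- pull_post (a point): grip point on the upright wooden pull post of the end board, on its axis, 88 mm above the bench. The post is 24 x 24 mm, square to the box frame, its bare part from 60 to 109 mm above the bench, on a steel carriage 44 (x) x 36 (y) mm; when home it stands 48 mm (axis) beyond the bracket
- pointer (a point): tip of the small steel pointer, 6 mm wide (y), that sticks out of the carriage towards box +x, 45 mm above the bench; it lies beside the post's axis (same box y), 34 mm from it, and moves with it
- mark_edge (a point): upper part of the inner face of the length mark, mid-thickness, a thin steel plate (6 mm along y, 12 mm along x, 30 mm tall) standing on the guide board beside the carriage, its top 52 mm above the bench and this point 45 mm; same axes as the box frame. The pointer is level with it when both have the same box y. The mark starts 30 to 58 mm beyond the home pointer and is fixed
- small_bell: bystander: small bronze bell, 68 mm in diameter, 68 mm tall, standing mouth down; origin at the centre of its underside
- tin: bystander: closed steel tin, 54 mm in diameter, 60 mm tall; origin at the centre of its underside
- rubbing_block: bystander: cork block 75 x 45 x 30 mm; origin at the centre of its underside

How it is judged:
By the outcome, as a careful person would: the job done as asked, in the order asked, and still so for the second after the job is handed in, while the arm keeps its last pose, push and grip.
It also fails if it takes over 64 s, if anything falls off the work surface, if the arm or the gripper's body presses on something with over 40 N, if the wrist force passes 120 N, or if a joint passes its speed limit or range.

ROBOT

A 7-joint arm with a two-finger parallel gripper is mounted at the origin on the work surface. World frame = base frame: x ahead of the robot, y to its left, z up, the work surface at z = 0. Lengths are in m, angles in rad, forces in N, time in s.
With the tool pointing down it reaches from about 0.35 to 0.9 m from the base axis. Payload 8.1 kg.
Tool frame: the origin (TCP) lies at the centre of the arm's flange, where the gripper is bolted on; the fingertips stand 178 mm ahead of it and the grasp point (between the pads) lies 159 mm ahead of it; z points along the fingers, y is the direction in which the jaws open and shut (so a half turn about z gives the same grasp; the last joint's range is limited). The gripper opens to 92 mm and grips with 3 to 60 N. Pads are 19 mm wide; open, the fingers measure 130 mm over their backs; the gripper's body (75 mm by 190 mm) begins 47 mm behind the grasp point.
Start: joints at [-0.103, 0.434, 0.025, 1.573, -0.012, 1.134, -0.075], TCP at [0.625, -0, 0.405] pointing down, gripper open.
Joint ranges: [-2.62, 2.62], [-0.44, 2.09], [-1.27, 1.32], [0.08, 2.57], [-1.32, 4.46], [0.12, 2], [-2.74, 2.74]. Speed limits (rad/s): [2.22, 2.22, 3.01, 3.01, 3.14, 3.14, 3.14].

INTERFACE

Orientations are given as a rotation vector (axis times angle).
In Python, from cell import arm gives the robot as it stands. The module is installed in compiled form; this text tells all that it offers.
- The arm moves only by the tool move_arm, never from a script. Its argument "steps" is a list of rows, each a list of 4 numbers: the shift along the tool's x, y, z in mm, then the turn about the tool's z in rad. In form: [[x, y, z, twist], ...]. A call has 1 to 20 rows; each row is the pose to reach, as a shift and turn from the pose commanded when the call began, along the tool's axes at that moment; what a row does not reach only later rows make up. A row lasts 1/8 s, in which the tool goes at most 62.5 mm and 10.7 degrees, less where a joint would pass 70% of its speed; a pose out of reach is approached as far as the arm can. A call with a gripper value outside its range is refused whole. "grip" is the finger opening in mm, from 0 to 91.8, set as the call begins (left out, the last holds). The fingers move at their own pace and stop on an object; "grip_force" is the grip in N (left out, the last holds). Time passes only in rows, so rows that repeat a pose let the fingers close. It gives the time, the measured TCP pose, the force and the opening at its end, in the units of the state.
- arm.observe(): the state, without advancing time (a new reading comes with each control period).
- arm.get_image(name): name is "scene" or "side" or "wrist"; returns the picture (480x640x3 uint8, red, green, blue); there is no depth.
- arm.camera_info(name): a dict with "mtx" (3x3 intrinsics, pixels), "dist_coeffs" ([k1, k2, p1, p2, k3] as OpenCV has them; the pictures are not rectified), "pose" (4x4, takes a point from camera to world coordinates); the wrist camera has in their place "T_tool_cam" (4x4, takes a point from camera to tool coordinates, whose origin is the TCP and whose axes are the flange's). Camera axes: x right, y down, z forward; pixel columns grow to the right and rows downward; lengths in m; the calibration is good to about 2 mm. A picture is of the moment at which its call begins: read the wrist's pose just before it. camera_info takes no time and is no camera call.
- arm.sign_off(): hands the job in, once; it reports no verdict.
The state is a dict: "clock": time; "joints": joint angles; "dq": joint speeds; "joint_efforts": joint torques, N m; "position": TCP position; "ee_rot": TCP orientation; "force": force on the tool from outside, world axes, zero at the start; "ft_torque": the same for the moment, N m; "width": opening from 0.0 (shut) to 1.0 (fully open).
Only numpy, scipy, OpenCV 4.12 (cv2) and the standard library are available. Lean on these libraries where they do the work, as an engineer would, in place of code of your own. Each camera call takes 0.05 s, during which the arm holds its last target.

## Working session

There is one attempt and no reset: what is moved stays moved. The work goes in short steps, Python scripts to look and compute and a tool call to move; the robot and the scene stay as the last step left them, time stands still between calls to the robot, and variables do not carry over. Pictures are saved under pics/ and viewed, and the job is handed in when it is done.

Besides the shell and the picture viewer there is one more tool, called in YAML: its name, and indented under it one key for each argument. move_arm: Moves the arm, as the interface text tells. Its arguments: {"type":"object","properties":{"steps":{"type":"array"},"grip":{"type":"number"},"grip_force":{"type":"number"}},"required":["steps"]}

```bash
mkdir -p pics; cat > h.py <<'E'
import numpy as np, cv2, json
from cell import arm
from scipy.spatial.transform import Rotation as R
def snap(name,fn):
    s=arm.observe(); im=arm.get_image(name)
    cv2.imwrite('pics/'+fn,cv2.cvtColor(im,cv2.COLOR_RGB2BGR)); return s,im
def campose(name,s=None):
    c=arm.camera_info(name)
    if name=='wrist':
        T=np.eye(4);T[:3,:3]=R.from_rotvec(s['ee_rot']).as_matrix();T[:3,3]=s['position']
        P=T@np.array(c['T_tool_cam'])
    else: P=np.array(c['pose'])
    return np.array(c['mtx']),np.array(c['dist_coeffs']),P
def ray(cp,uv):
    K,d,P=cp
    p=cv2.undistortPoints(np.array(uv,float).reshape(-1,1,2),K,d).reshape(-1,2)
    v=np.c_[p,np.ones(len(p))]@P[:3,:3].T
    return P[:3,3],v
def onz(cp,uv,z):
    o,v=ray(cp,uv); return o+v*((z-o[2])/v[:,2])[:,None]
def proj(cp,X):
    K,d,P=cp; T=np.linalg.inv(P)
    return cv2.projectPoints(np.array(X,float).reshape(-1,3),cv2.Rodrigues(T[:3,:3])[0],T[:3,3],K,d)[0].reshape(-1,2)
E
python3 - <<'E'
from h import *
for n in ['scene','side','wrist']:
    s,im=snap(n,n+'0.png')
    cp=campose(n,s); print(n,cp[2].round(3).tolist(),cp[0][0,0])
print(s)
E
```

```text
scene [[-0.73, 0.399, -0.555, 0.971], [0.683, 0.408, -0.606, 0.505], [-0.015, -0.821, -0.57, 0.531], [0.0, 0.0, 0.0, 1.0]] 460.6513481564808
side [[-0.739, -0.537, 0.407, 0.175], [-0.673, 0.572, -0.468, 0.497], [0.019, -0.62, -0.784, 0.845], [0.0, 0.0, 0.0, 1.0]] 486.7862872272257
wrist [[1.0, 0.0, -0.002, 0.625], [-0.0, -0.961, -0.276, 0.075], [-0.002, 0.276, -0.961, 0.384], [0.0, 0.0, 0.0, 1.0]] 423.8829962176452
{'clock': 0.1, 'joints': array([-0.10260386,  0.43514377,  0.02494115,  1.57400146, -0.01159819,
        1.13399537, -0.07512239]), 'dq': array([-1.55042105e-03, -9.60313175e-05,  3.71781500e-04, -1.54746295e-03,
        7.68149817e-04,  7.26937398e-04,  1.58109460e-03]), 'joint_efforts': array([ 2.76666542e-03, -6.69124532e+01,  9.87763703e-01, -3.15145969e+01,
       -6.05509384e-02,  3.73947364e-02,  1.19628339e-04]), 'position': array([ 6.24792193e-01, -1.15309037e-05,  4.04030617e-01]), 'ee_rot': array([-2.22086389e+00, -2.22073576e+00,  1.68133447e-03]), 'force': array([ 0.17201378, -0.84364687, -0.29849356]), 'ft_torque': array([-0.03610023,  0.00349261,  0.01621961]), 'width': 1.0027329808712389}
```

View pics/scene0.png

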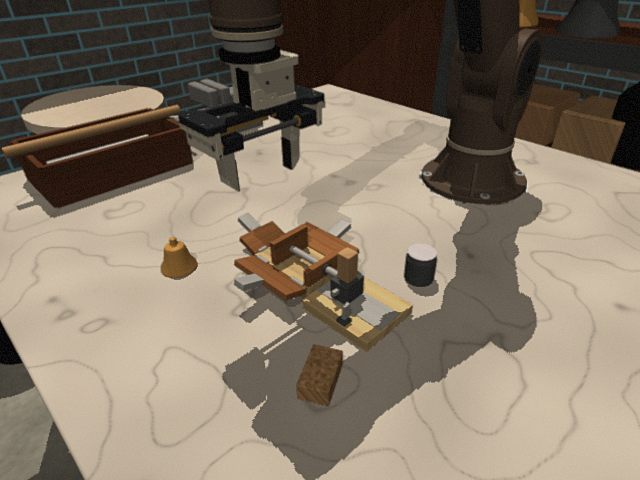

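View pics/side0.png

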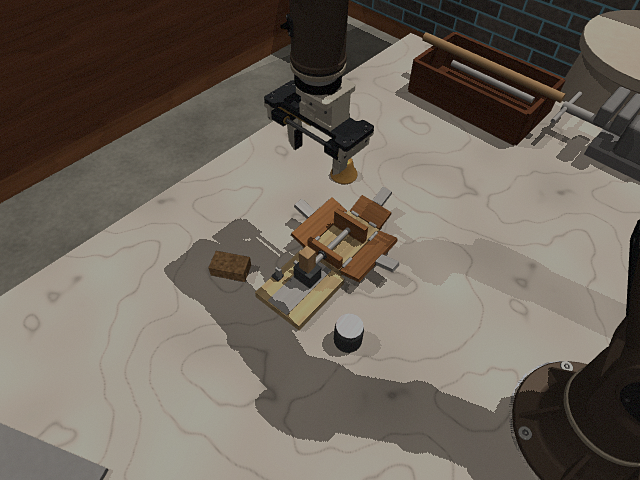

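View pics/wrist0.png

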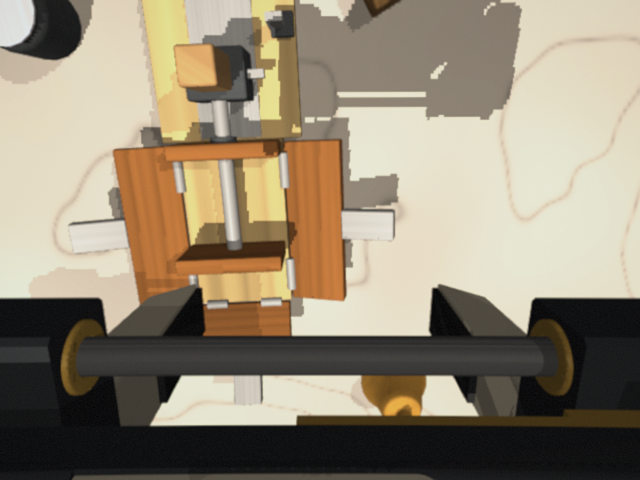

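```bash
python3 - <<'E'
import cv2
a=cv2.imread('pics/scene0.png')[200:360,220:420];cv2.imwrite('pics/s1.png',cv2.resize(a,(800,600) if 0 else (750,600),interpolation=2))
a=cv2.imread('pics/side0.png')[180:340,240:410];cv2.imwrite('pics/d1.png',cv2.resize(a,(637,600),interpolation=2))
a=cv2.imread('pics/wrist0.png')[0:320,50:420];cv2.imwrite('pics/w1.png',cv2.resize(a,(694,600),interpolation=2))
E
```

```text
(no output)
```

View pics/s1.png

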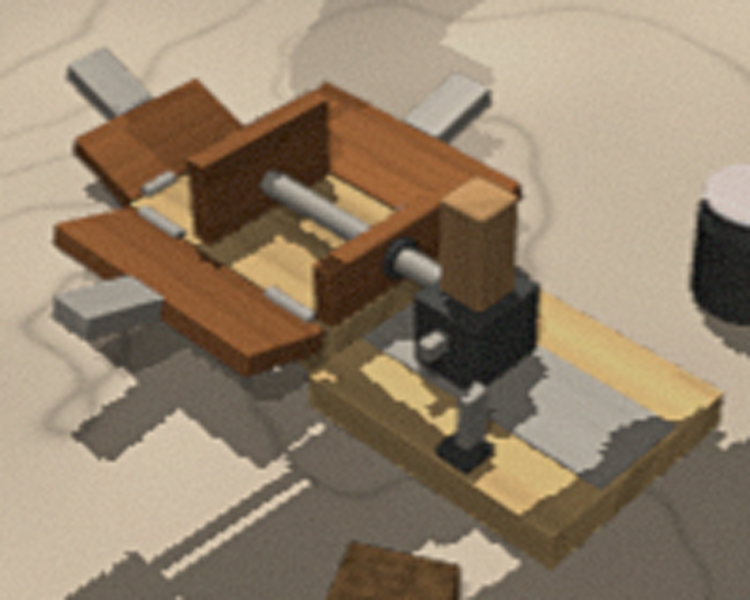

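View pics/d1.png

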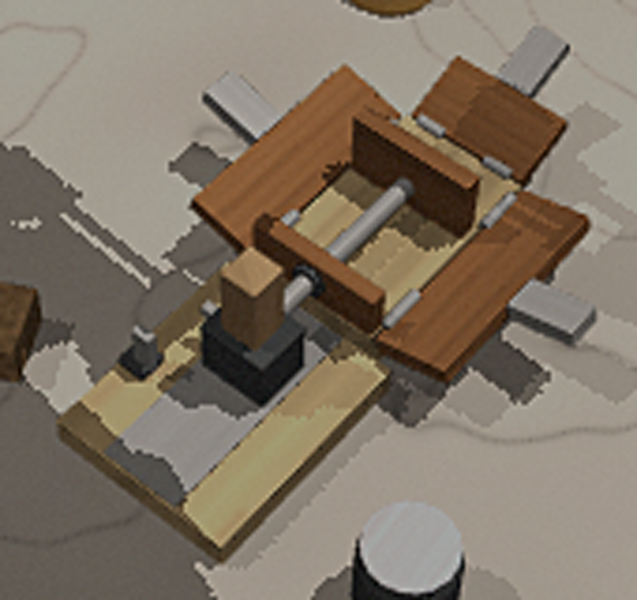

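View pics/w1.png

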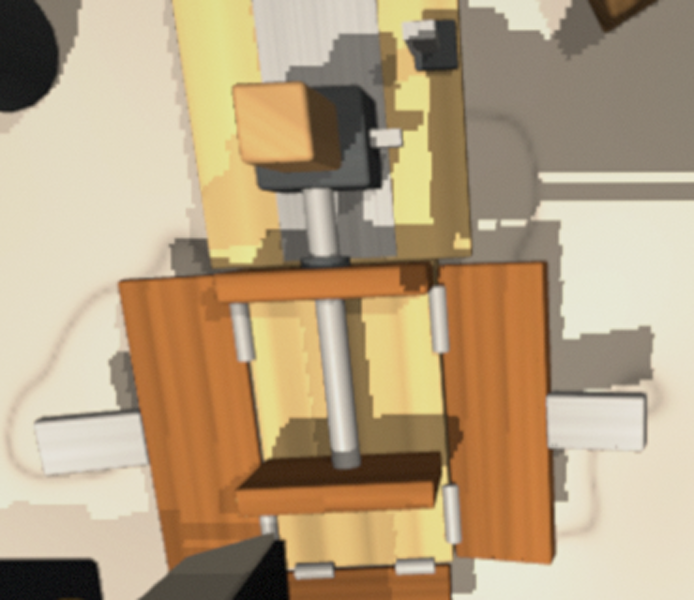

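```bash
python3 - <<'E'
from h import *
s=arm.observe()
S=campose('scene');D=campose('side');W=campose('wrist',s)
fs=lambda l:[(x/3.75+220,y/3.75+200) for x,y in l]
fd=lambda l:[(x/3.747+240,y/3.75+180) for x,y in l]
fw=lambda l:[(x/1.8757+50,y/1.875) for x,y in l]
print('scene guide far ends near,far,brfar',onz(S,fs([(720,397),(553,540),(312,378)]),.02).round(4))
print('side guide far,near,brnear',onz(D,fd([(62,428),(220,550),(388,372)]),.02).round(4))
print('wrist guide right br, left br',onz(W,fw([(470,250),(212,262),(460,20),(177,20)]),.02).round(4))
print('post top',onz(S,fs([(478,197)]),.109).round(4),onz(D,fd([(252,268)]),.109).round(4),onz(W,fw([(273,122)]),.109).round(4))
print('hinge barrels W far hi,lo; near hi,lo; end l,r',onz(W,fw([(440,318),(453,514),(243,331),(270,525),(314,571),(415,566)]),.034).round(4))
print('mark top S,D,W',onz(S,fs([(474,392)]),.052).round(4),onz(D,fd([(147,335)]),.052).round(4),onz(W,fw([(417,29)]),.052).round(4))
print('pointer S,D,W',onz(S,fs([(432,345)]),.045).round(4),onz(D,fd([(207,308)]),.045).round(4),onz(W,fw([(400,136)]),.045).round(4))
# objects at mid height
print('bell',onz(S,[(179,268)],.03),onz(D,[(344,175)],.03),'tin top',onz(S,[(421,253)],.06),onz(D,[(349,324)],.06))
E
```

```text
scene guide far ends near,far,brfar [[0.4927 0.1949 0.02  ]
 [0.6051 0.2004 0.02  ]
 [0.6111 0.0638 0.02  ]]
side guide far,near,brnear [[0.5973 0.201  0.02  ]
 [0.4872 0.1957 0.02  ]
 [0.4949 0.0575 0.02  ]]
wrist guide right br, left br [[0.6111 0.0633 0.02  ]
 [0.4965 0.0578 0.02  ]
 [0.6081 0.1542 0.02  ]
 [0.4926 0.1536 0.02  ]]
post top [[0.5511 0.1048 0.109 ]] [[0.5507 0.1045 0.109 ]] [[0.5519 0.1057 0.109 ]]
hinge barrels W far hi,lo; near hi,lo; end l,r [[ 0.5982  0.035   0.034 ]
 [ 0.6024 -0.0563  0.034 ]
 [ 0.5119  0.0292  0.034 ]
 [ 0.5164 -0.0618  0.034 ]
 [ 0.5355 -0.0853  0.034 ]
 [ 0.5838 -0.0828  0.034 ]]
mark top S,D,W [[0.5919 0.1436 0.052 ]] [[0.5901 0.1434 0.052 ]] [[0.5934 0.1443 0.052 ]]
pointer S,D,W [[0.5782 0.1053 0.045 ]] [[0.5827 0.1061 0.045 ]] [[0.5848 0.1078 0.045 ]]
bell [[ 0.71920065 -0.14602304  0.03      ]] [[ 0.68218447 -0.16084719  0.03      ]] tin top [[0.41279091 0.14751667 0.06      ]] [[0.4095367 0.1449215 0.06     ]]
```

```bash
cat >> h.py <<'E'
B0=np.array([.557,-.0128,.034]); YAW=0.048
BX=np.array([np.cos(YAW),np.sin(YAW),0]);BY=np.array([-np.sin(YAW),np.cos(YAW),0])
RB=np.c_[BX,BY,[0,0,1]]
def tobox(p): return (np.atleast_2d(p)-B0)@RB
def toworld(b): return np.atleast_2d(b)@RB.T+B0
def tri(cps,uvs):
    A=0;b=0
    for cp,uv in zip(cps,uvs):
        o,v=ray(cp,[uv]);v=v[0]/np.linalg.norm(v);M=np.eye(3)-np.outer(v,v);A=A+M;b=b+M@o
    return np.linalg.solve(A,b)
E
python3 - <<'E'
from h import *
s=arm.observe()
S=campose('scene');D=campose('side');W=campose('wrist',s)
fs=lambda x,y:(x/3.75+220,y/3.75+200)
fd=lambda x,y:(x/3.747+240,y/3.75+180)
fw=lambda x,y:(x/1.8757+50,y/1.875)
for n,a,b,c in [('far',fs(71,309),fd(218,85),fw(645,423)),('near',fs(473,84),fd(584,321),fw(41,448)),('end',fs(87,59),fd(556,36),(248,403))]:
    p=tri([S,D],[a,b]);q=tri([S,D,W],[a,b,c])
    for X in (p,q):
        t=tobox(X)[0]; r=(abs(t[0])-.042) if n!='end' else -t[1]-.07
        print(n,X.round(4),t.round(4),'r',np.hypot(r,t[2]).round(4),'th',np.arctan2(t[2],r).round(3))
    print([np.linalg.norm(proj(k,q)-u).round(1) for k,u in zip((S,D,W),(a,b,c))])
print(R.from_rotvec(s['ee_rot']).as_matrix().round(4))
E
```

```text
far [ 0.6829 -0.0069  0.0575] [ 1.261e-01 -1.000e-04  2.350e-02] r 0.0873 th 0.273
far [ 0.684  -0.0064  0.058 ] [0.1271 0.0003 0.024 ] r 0.0884 th 0.275
[np.float64(0.8), np.float64(0.9), np.float64(2.2)]
near [ 0.4267 -0.0193  0.0536] [-0.1305 -0.0002  0.0196] r 0.0906 th 0.218
near [ 0.427  -0.0191  0.0535] [-0.1302 -0.      0.0195] r 0.0903 th 0.218
[np.float64(0.2), np.float64(0.3), np.float64(0.8)]
end [ 0.5612 -0.1693  0.0606] [-0.0033 -0.1565  0.0266] r 0.0905 th 0.298
end [ 0.562  -0.1691  0.0602] [-0.0025 -0.1564  0.0262] r 0.0903 th 0.295
[np.float64(0.4), np.float64(0.4), np.float64(1.8)]
[[ 0.0e+00  1.0e+00 -1.2e-03]
 [ 1.0e+00 -0.0e+00 -1.0e-04]
 [-1.0e-04 -1.2e-03 -1.0e+00]]
```

move_arm:
  steps:
    - [-1, 5, 15, 0.17]
    - [-2, 10, 30, 0.34]
    - [-3, 16, 45, 0.51]
    - [-4, 22, 60, 0.68]
    - [-4, 27, 75, 0.85]
    - [-5, 33, 90, 1.02]
    - [-6, 38, 105, 1.19]
    - [-6, 44, 120, 1.36]
    - [-7, 49, 137, 1.523]
    - [-7, 49, 137, 1.523]
    - [-7, 49, 137, 1.523]
  grip: 50
  grip_force: 12

```text
clock: 1.52
position: [0.674, -0.007, 0.2682]
ee_rot: [3.14, 0.081, 0.0]
force: [0.2, -0.3, -0.3]
width: 0.547
```

```bash
cat >> h.py <<'E'
def grasp(s):
    M=R.from_rotvec(s['ee_rot']).as_matrix(); return np.array(s['position'])+.159*M[:,2],M
E
python3 - <<'E'
from h import *
s,im=snap('wrist','w2.png'); g,M=grasp(s); print(s['clock'],s['position'],tobox(g)*1000,(RB.T@M).round(3),s['width'])
E
```

```text
1.525 [ 0.67399603 -0.00701642  0.26815267] [[117.16108378   0.14611949  75.15266936]] [[ 1.     0.003  0.   ]
 [ 0.003 -1.    -0.   ]
 [ 0.     0.    -1.   ]] 0.546716237644452
```

View pics/w2.png

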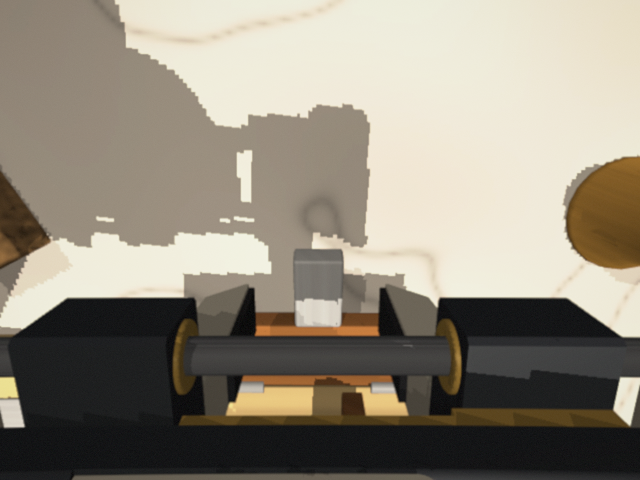

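The wrist view shows the far tab (column about 318) centred between the fingers (columns 252 and 382). I'll descend and grip it.

move_arm:
  steps:
    - [0, 0, 20, 0]
    - [0, 0, 40, 0]
    - [0, 0, 55, 0]
    - [0, 0, 60, 0]
    - [0, 0, 60, 0]

```text
clock: 2.2
position: [0.674, -0.0071, 0.2073]
ee_rot: [3.141, 0.075, -0.001]
force: [-0.1, -0.4, 1.1]
width: 0.547
```

move_arm:
  steps:
    - [0, 0, 0, 0]
    - [0, 0, 0, 0]
    - [0, 0, 0, 0]
    - [0, 0, 0, 0]
    - [0, 0, 0, 0]
    - [0, 0, 0, 0]
  grip: 18
  grip_force: 15

```text
clock: 2.95
position: [0.6742, -0.0075, 0.208]
ee_rot: [3.14, 0.074, 0.001]
force: [0.8, -3.4, 1.9]
width: 0.263
```

```bash
python3 - <<'E'
from h import *
s=arm.observe(); g,M=grasp(s); print(s['clock'],tobox(g)*1000,s['width']*91.8,s['force'])
def path(th0,n,th1=np.pi/2+.05,r=76.,o=6):
    t=np.linspace(th0,th1,n+1);x=r*np.cos(t)+o*np.sin(t);z=r*np.sin(t)-o*np.cos(t)
    return np.c_[x-x[0],z-z[0]][1:].round(1)
print(path(.275,17).tolist())
E
```

```text
2.95 [[117.43967149  -0.40674097  14.99277007]] 24.14745814023831 [ 0.76431181 -3.35547293  1.8948818 ]
[[-1.4, 5.9], [-3.3, 11.6], [-5.6, 17.2], [-8.3, 22.5], [-11.5, 27.7], [-15.1, 32.6], [-19.0, 37.1], [-23.3, 41.4], [-27.9, 45.3], [-32.8, 48.8], [-38.0, 51.9], [-43.4, 54.6], [-49.0, 56.9], [-54.7, 58.7], [-60.6, 60.0], [-66.6, 60.9], [-72.6, 61.3]]
```

move_arm:
  steps:
    - [-1.4, 0, -5.9, 0]
    - [-3.3, 0, -11.6, 0]
    - [-5.6, 0, -17.2, 0]
    - [-8.3, 0, -22.5, 0]
    - [-11.5, 0, -27.7, 0]
    - [-15.1, 0, -32.6, 0]
    - [-19.0, 0, -37.1, 0]
    - [-23.3, 0, -41.4, 0]
    - [-27.9, 0, -45.3, 0]
    - [-32.8, 0, -48.8, 0]
    - [-38.0, 0, -51.9, 0]
    - [-43.4, 0, -54.6, 0]
    - [-49.0, 0, -56.9, 0]
    - [-54.7, 0, -58.7, 0]
    - [-60.6, 0, -60.0, 0]
    - [-66.6, 0, -60.9, 0]
    - [-70, 0, -61.2, 0]
    - [-72.6, 0, -61.2, 0]

```text
clock: 5.2
position: [0.6023, -0.0108, 0.2703]
ee_rot: [3.14, 0.075, 0.006]
force: [5.1, -4.3, 0.7]
width: 0.259
```

```bash
python3 - <<'E'
from h import *
s,im=snap('scene','s3.png'); g,M=grasp(s); print(s['clock'],tobox(g)*1000,s['width']*91.8,s['force'])
cv2.imwrite('pics/s3c.png',cv2.resize(cv2.cvtColor(im,4)[150:360,200:430],(657,600)))
E
```

```text
5.2 [[46.01628393 -0.26628929 77.32679616]] 23.740622267712762 [ 5.11272941 -4.295452    0.71648819]
```

View pics/s3c.png

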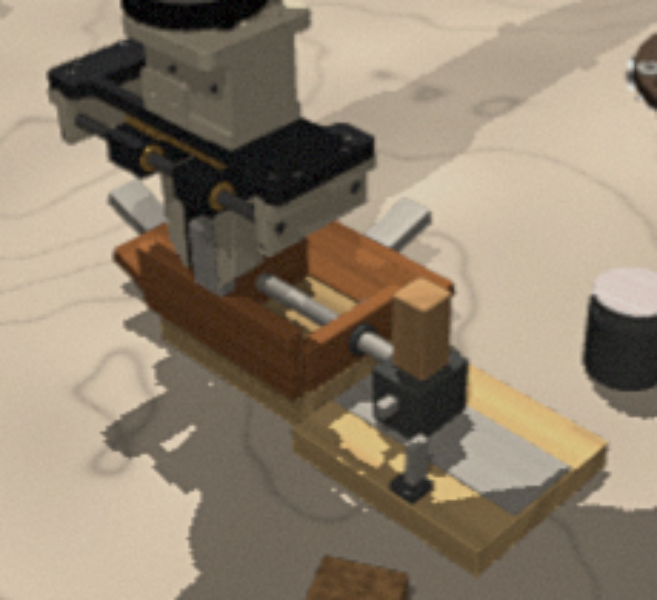

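move_arm:
  steps:
    - [-1.5, 0, 0, 0]
    - [-3, 0, 0, 0]
    - [-4, 0, 0, 0]
    - [-4, 0, 0, 0]

```text
clock: 5.75
position: [0.5997, -0.0108, 0.2705]
ee_rot: [3.14, 0.075, 0.012]
force: [12.0, -4.4, -4.3]
width: 0.258
```

move_arm:
  steps:
    - [0, 0, 0, 0]
    - [0, 0, 0, 0]
    - [0, 0, 0, 0]
    - [0, 0, -15, 0]
    - [0, 0, -40, 0]
    - [0, 0, -55, 0]
    - [-30, 0, -55, 0]
    - [-70, 0, -55, 0]
    - [-110, 0, -55, 0]
    - [-145, 0, -50, 0]
    - [-158, 0, -30, 0]
    - [-158, 0, 0, 0]
    - [-158, 0, 0, 0]
  grip: 50

```text
clock: 7.38
position: [0.439, -0.0182, 0.2683]
ee_rot: [3.14, 0.075, -0.004]
force: [-0.3, 0.2, 0.0]
width: 0.549
```

```bash
python3 - <<'E'
from h import *
s,im=snap('scene','s4.png'); g,M=grasp(s); print(s['clock'],tobox(g)*1000,s['width']*91.8,s['force'])
a=cv2.resize(cv2.cvtColor(im,4)[180:345,220:420],(727,600),interpolation=2);cv2.imwrite('pics/s4c.png',a)
s,im=snap('wrist','w4.png')
E
```

```text
7.375 [[-118.61551785    0.24558359   75.26751343]] 50.3546272922389 [-0.31251626  0.20280387  0.0479894 ]
```

View pics/s4c.png

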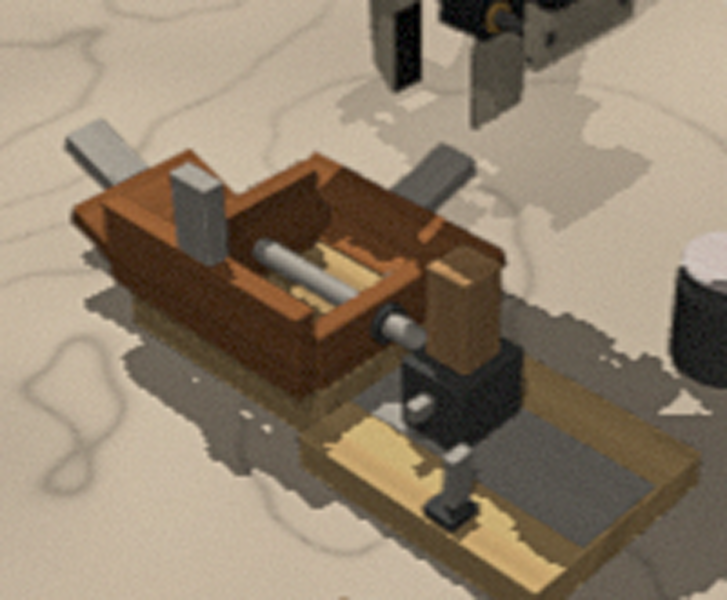

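View pics/w4.png

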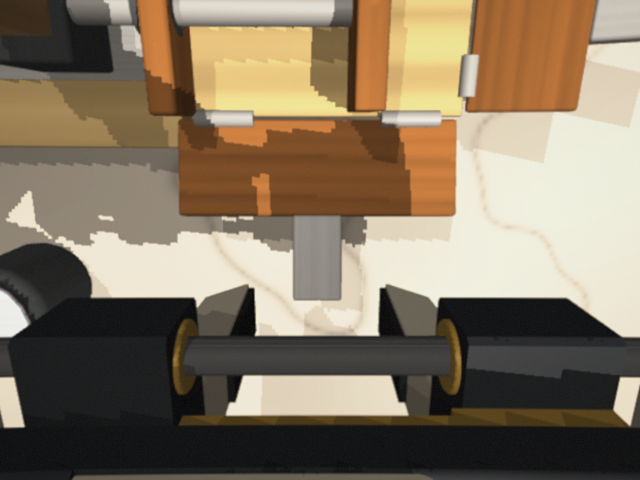

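```bash
python3 - <<'E'
from h import *
S=campose('scene')
f=lambda l:[(x/3.635+220,y/3.636+180) for x,y in l]
print(tobox(onz(S,f([(172,172),(193,164),(222,181),(204,193)]),.124))*1000)
# panel top outer corners z=.082: outer edge ends
print(tobox(onz(S,f([(105,207),(312,320)]),.082))*1000)
s=arm.observe()
def path(th0,n,th1=np.pi/2+.05,r=76.,o=6):
    t=np.linspace(th0,th1,n+1);x=r*np.cos(t)+o*np.sin(t);z=r*np.sin(t)-o*np.cos(t)
    return np.c_[x-x[0],z-z[0]][1:].round(1)
print(path(.218,17).tolist());print(path(.295,17).tolist())
E
```

```text
[[ 51.94167743 -10.56488084  90.        ]
 [ 41.15438715  -8.69732365  90.        ]
 [ 41.59025862  11.42002737  90.        ]
 [ 53.4155466   12.82493347  90.        ]]
[[ 54.03795617 -62.88993618  48.        ]
 [ 47.67080236  72.89631488  48.        ]]
[[-1.1, 6.2], [-2.8, 12.3], [-4.9, 18.2], [-7.5, 23.9], [-10.6, 29.4], [-14.1, 34.6], [-18.0, 39.5], [-22.3, 44.1], [-27.0, 48.3], [-32.1, 52.1], [-37.4, 55.4], [-42.9, 58.4], [-48.7, 60.8], [-54.7, 62.8], [-60.8, 64.2], [-67.0, 65.2], [-73.3, 65.6]]
[[-1.5, 5.8], [-3.4, 11.4], [-5.8, 16.8], [-8.6, 22.1], [-11.8, 27.1], [-15.4, 31.8], [-19.3, 36.3], [-23.6, 40.4], [-28.2, 44.2], [-33.0, 47.6], [-38.1, 50.7], [-43.5, 53.3], [-49.0, 55.5], [-54.7, 57.3], [-60.5, 58.6], [-66.3, 59.4], [-72.3, 59.8]]
```

The far tab's top is centred at box x ≈ 47 mm (48 expected), so the far side is upright. Next is the near tab.

move_arm:
  steps:
    - [1, 0, 20, 0]
    - [1, 0, 40, 0]
    - [1, 0, 58, 0]
    - [1, 0, 65, 0]
    - [1, 0, 65, 0]

```text
clock: 8.1
position: [0.4411, -0.0182, 0.2044]
ee_rot: [-3.141, -0.075, -0.001]
force: [-0.1, -0.5, 0.3]
width: 0.546
```

move_arm:
  steps:
    - [0, 0, 0, 0]
    - [0, 0, 0, 0]
    - [0, 0, 0, 0]
    - [0, 0, 0, 0]
    - [0, 0, 0, 0]
    - [0, 0, 0, 0]
  grip: 18

```text
clock: 8.85
position: [0.4408, -0.0183, 0.204]
ee_rot: [3.141, 0.075, 0.001]
force: [0.6, -1.2, 1.4]
width: 0.258
```

move_arm:
  steps:
    - [1.1, 0, -6.2, 0]
    - [2.8, 0, -12.3, 0]
    - [4.9, 0, -18.2, 0]
    - [7.5, 0, -23.9, 0]
    - [10.6, 0, -29.4, 0]
    - [14.1, 0, -34.6, 0]
    - [18.0, 0, -39.5, 0]
    - [22.3, 0, -44.1, 0]
    - [27.0, 0, -48.3, 0]
    - [32.1, 0, -52.1, 0]
    - [37.4, 0, -55.4, 0]
    - [42.9, 0, -58.4, 0]
    - [48.7, 0, -60.8, 0]
    - [54.7, 0, -62.8, 0]
    - [60.8, 0, -64.2, 0]
    - [67.0, 0, -65.2, 0]
    - [71, 0, -65.4, 0]
    - [75, 0, -65.4, 0]
    - [77, 0, -65.4, 0]
    - [77, 0, -65.4, 0]

```text
clock: 11.35
position: [0.5146, -0.0151, 0.269]
ee_rot: [-3.14, -0.074, 0.013]
force: [-14.7, -4.8, 11.7]
width: 0.261
```

move_arm:
  steps:
    - [0, 0, 0, 0]
    - [0, 0, 0, 0]
    - [0, 0, 0, 0]
    - [0, 0, -15, 0]
    - [0, 0, -40, 0]
    - [0, 0, -55, 0]
    - [4, 15, -55, -0.17]
    - [9, 30, -55, -0.34]
    - [14, 48, -55, -0.51]
    - [18, 64, -55, -0.68]
    - [22, 80, -55, -0.85]
    - [27, 96, -55, -1.02]
    - [31, 112, -55, -1.19]
    - [36, 128, -55, -1.36]
    - [40.5, 145, -55, -1.53]
    - [40.5, 145, -25, -1.571]
    - [40.5, 145, 0, -1.571]
    - [40.5, 145, 0, -1.571]
  grip: 50

```text
clock: 13.6
position: [0.5643, -0.1573, 0.2682]
ee_rot: [-2.166, -2.272, 0.003]
force: [-1.1, 0.3, -0.1]
width: 0.546
```

```bash
python3 - <<'E'
from h import *
s,im=snap('side','d5.png'); g,M=grasp(s); print(s['clock'],tobox(g)*1000,(RB.T@M).round(3).tolist(),s['width']*91.8,s['force'])
a=cv2.resize(cv2.cvtColor(im,4)[150:340,230:430],(632,600),interpolation=2);cv2.imwrite('pics/d5c.png',a)
s,im=snap('wrist','w5.png')
E
```

```text
13.6 [[  -0.20191771 -144.60685479   75.20483282]] [[0.0, 1.0, -0.003], [1.0, -0.0, 0.001], [0.001, -0.003, -1.0]] 50.125858850659995 [-1.10446764  0.32520066 -0.05886769]
```

View pics/d5c.png

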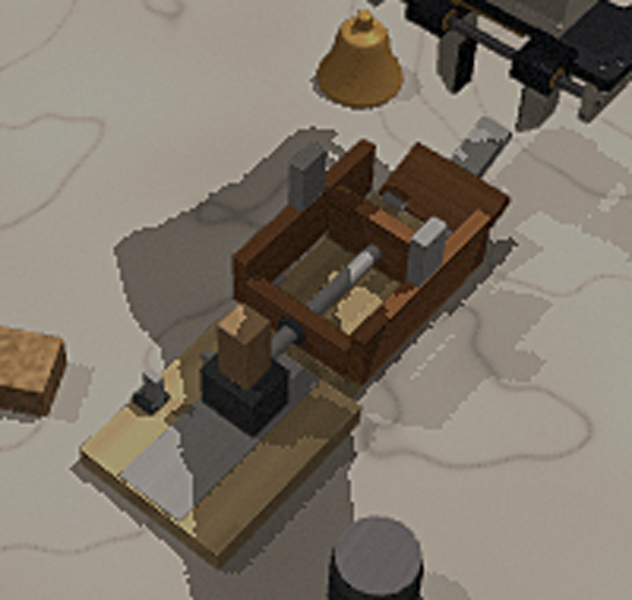

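View pics/w5.png

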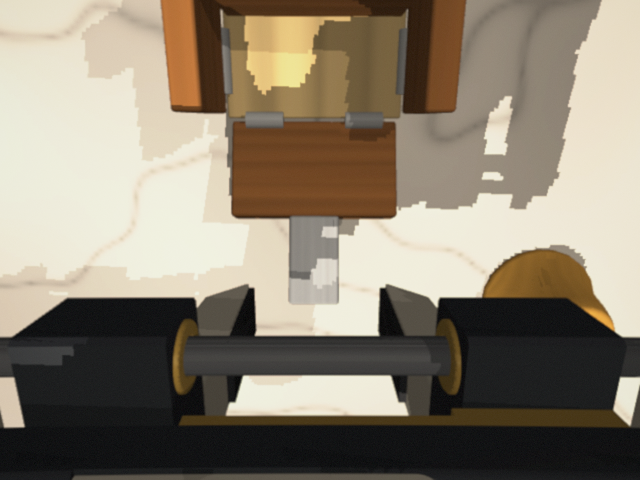

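Both long sides are upright. The end tab (column 314) sits about 2 mm left of the finger centre (column 318), so I'll correct that and descend.

move_arm:
  steps:
    - [0, -2, 20, 0]
    - [0, -2, 40, 0]
    - [0, -2, 54, 0]
    - [0, -2, 59, 0]
    - [0, -2, 59, 0]

```text
clock: 14.32
position: [0.5632, -0.1575, 0.2107]
ee_rot: [2.167, 2.274, 0.0]
force: [0.6, -0.6, -0.5]
width: 0.546
```

move_arm:
  steps:
    - [0, 0, 0, 0]
    - [0, 0, 0, 0]
    - [0, 0, 0, 0]
    - [0, 0, 0, 0]
    - [0, 0, 0, 0]
    - [0, 0, 0, 0]
  grip: 18

```text
clock: 15.08
position: [0.5631, -0.1576, 0.2105]
ee_rot: [2.167, 2.274, 0.0]
force: [0.8, -0.0, 1.6]
width: 0.258
```

move_arm:
  steps:
    - [1.5, 0, -5.8, 0]
    - [3.4, 0, -11.4, 0]
    - [5.8, 0, -16.8, 0]
    - [8.6, 0, -22.1, 0]
    - [11.8, 0, -27.1, 0]
    - [15.4, 0, -31.8, 0]
    - [19.3, 0, -36.3, 0]
    - [23.6, 0, -40.4, 0]
    - [28.2, 0, -44.2, 0]
    - [33.0, 0, -47.6, 0]
    - [38.1, 0, -50.7, 0]
    - [43.5, 0, -53.3, 0]
    - [49.0, 0, -55.5, 0]
    - [54.7, 0, -57.3, 0]
    - [60.5, 0, -58.6, 0]
    - [66.3, 0, -59.4, 0]
    - [70, 0, -59.6, 0]
    - [74, 0, -59.6, 0]
    - [76, 0, -59.6, 0]
    - [76, 0, -59.6, 0]

```text
clock: 17.58
position: [0.5595, -0.0865, 0.271]
ee_rot: [2.169, 2.265, -0.005]
force: [4.5, -15.7, 0.7]
width: 0.259
```

move_arm:
  steps:
    - [0, 0, 0, 0]
    - [0, 0, 0, 0]
    - [0, 0, 0, 0]
    - [0, 0, -15, 0]
    - [0, 0, -40, 0]
    - [0, 0, -55, 0]
    - [30, 1, -55, 0]
    - [70, 2, -55, 0]
    - [110, 2, -55, 0]
    - [150, 2, -55, 0]
    - [180, 2, -55, 0]
    - [186, 2, -45, 0]
    - [186, 2, -40, 0]
    - [186, 2, -40, 0]
  grip: 50

```text
clock: 19.32
position: [0.5523, 0.1026, 0.3093]
ee_rot: [-2.17, -2.272, 0.003]
force: [-0.0, -0.2, 0.9]
width: 0.548
```

```bash
python3 - <<'E'
from h import *
s,im=snap('side','d6.png'); g,M=grasp(s); print(s['clock'],tobox(g)*1000,(RB.T@M).round(3).tolist(),s['width']*91.8,s['force'])
a=cv2.resize(cv2.cvtColor(im,4)[150:340,230:430],(632,600),interpolation=2);cv2.imwrite('pics/d6c.png',a)
s,im=snap('scene','s6.png')
a=cv2.resize(cv2.cvtColor(im,4)[180:345,220:420],(727,600),interpolation=2);cv2.imwrite('pics/s6c.png',a)
s,im=snap('wrist','w6.png')
E
```

```text
19.325 [[  0.69263587 115.29999358 116.34228957]] [[0.002, 1.0, -0.001], [1.0, -0.002, -0.001], [-0.001, -0.001, -1.0]] 50.320434319827754 [-0.03413848 -0.18793156  0.93798508]
```

View pics/d6c.png

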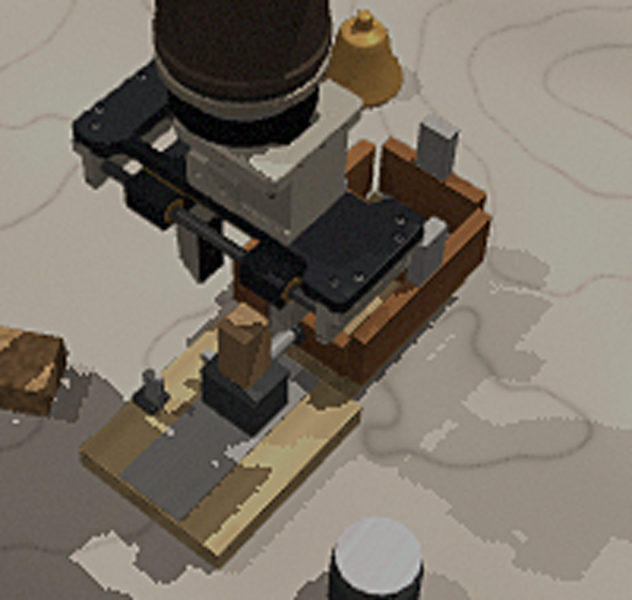

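View pics/s6c.png

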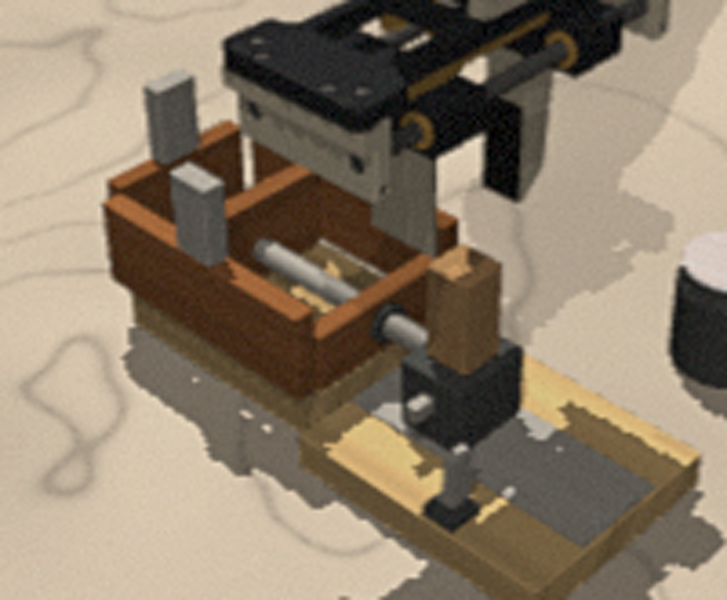

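View pics/w6.png

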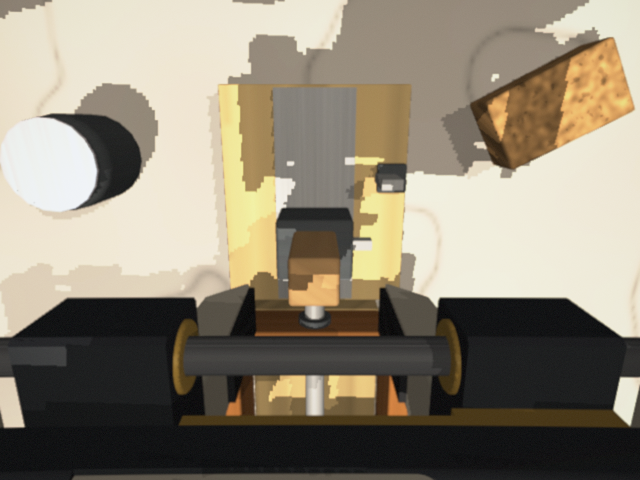

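```bash
python3 - <<'E'
from h import *
a=cv2.imread('pics/w6.png')[140:320,250:430];cv2.imwrite('pics/w6c.png',cv2.resize(a,(600,600),interpolation=2))
E
```

```text
(no output)
```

View pics/w6c.png

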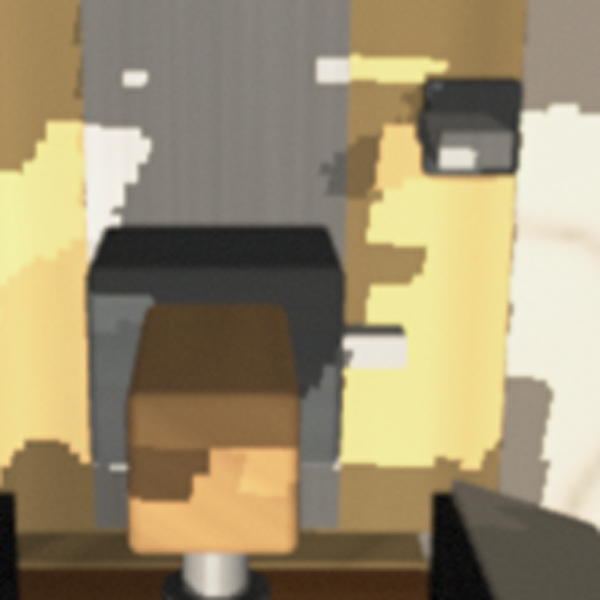

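move_arm:
  steps:
    - [3, -2, 20, 0]
    - [3, -2, 40, 0]
    - [3, -2, 56, 0]
    - [3, -2, 62, 0]
    - [3, -2, 62, 0]

```text
clock: 20.1
position: [0.5503, 0.107, 0.2478]
ee_rot: [-2.168, -2.274, 0.001]
force: [-0.1, 0.3, 0.0]
width: 0.544
```

move_arm:
  steps:
    - [0, 0, 0, 0]
    - [0, 0, 0, 0]
    - [0, 0, 0, 0]
    - [0, 0, 0, 0]
    - [0, 0, 0, 0]
    - [0, 0, 0, 0]
  grip: 16
  grip_force: 45

```text
clock: 20.85
position: [0.5508, 0.1073, 0.2483]
ee_rot: [2.167, 2.273, 0.002]
force: [3.3, -0.1, 2.1]
width: 0.257
```

```bash
cat > pic.py <<'E'
import sys
from h import *
n=sys.argv[1]
for c in ('wrist','scene'):
    s,im=snap(c,f'{c}{n}.png')
    if c=='wrist': g,M=grasp(s); print(s['clock'],tobox(g)*1000,s['width']*91.8,s['force'])
E
python3 - <<'E'
from h import *
p=np.array([0.5523,0.1026,0.3093]);s={'position':p,'ee_rot':[-2.17,-2.272,.003]}
W=campose('wrist',s); f=lambda x,y:(x/3.333+250,y/3.333+140)
for z in (.045,.047,.048): print(z,tobox(onz(W,[f(375,352)],z))*1000)
print('mark',tobox(onz(W,[f(475,151)],.052))*1000)
print('post',tobox(onz(W,[f(214,473)],.109))*1000)
S=campose('scene');h=lambda x,y:(x/3.635+220,y/3.636+180)
print('S mark',tobox(onz(S,[h(461,453)],.052))*1000,'ptr tip',tobox(onz(S,[h(418,405)],.047))*1000)
E
python3 pic.py 7
```

```text
0.045 [[ 28.33255983 116.83372903  11.        ]]
0.047 [[ 28.11111916 117.43886013  13.        ]]
0.048 [[ 28.00039883 117.74142569  14.        ]]
mark [[ 43.37161183 154.25454635  18.        ]]
post [[ -0.27077416 118.96066958  75.        ]]
S mark [[ 41.97803043 155.0605941   18.        ]] ptr tip [[ 27.64517725 117.26312684  13.        ]]
20.85 [[ -0.24114501 120.2663245   55.31796854]] 23.560125979638375 [ 3.29894553 -0.06917371  2.1379225 ]
```

move_arm:
  steps:
    - [4, 0, 0, 0]
    - [8, 0, 0, 0]
    - [12, 0, 0, 0]
    - [16, 0, 0, 0]
    - [20, 0, 0, 0]
    - [24, 0, 0, 0]
    - [28, 0, 0, 0]
    - [32, 0, 0, 0]
    - [35, 0, 0, 0]
    - [35, 0, 0, 0]
    - [35, 0, 0, 0]
  grip_force: 58

```text
clock: 22.32
position: [0.5493, 0.1402, 0.2483]
ee_rot: [2.168, 2.27, -0.001]
force: [5.3, -7.7, 5.4]
width: 0.255
```

```bash
python3 pic.py 8; python3 - <<'E'
import cv2
a=cv2.imread('pics/wrist8.png')[150:330,250:450];cv2.imwrite('pics/w8c.png',cv2.resize(a,(666,600),interpolation=2))
a=cv2.imread('pics/scene8.png')[210:350,270:430];cv2.imwrite('pics/s8c.png',cv2.resize(a,(686,600),interpolation=2))
E
```

```text
22.325 [[-1.52256720e-01  1.52881925e+02  5.53113111e+01]] 23.437436650694835 [ 5.31838575 -7.71216914  5.37894317]
```

View pics/w8c.png

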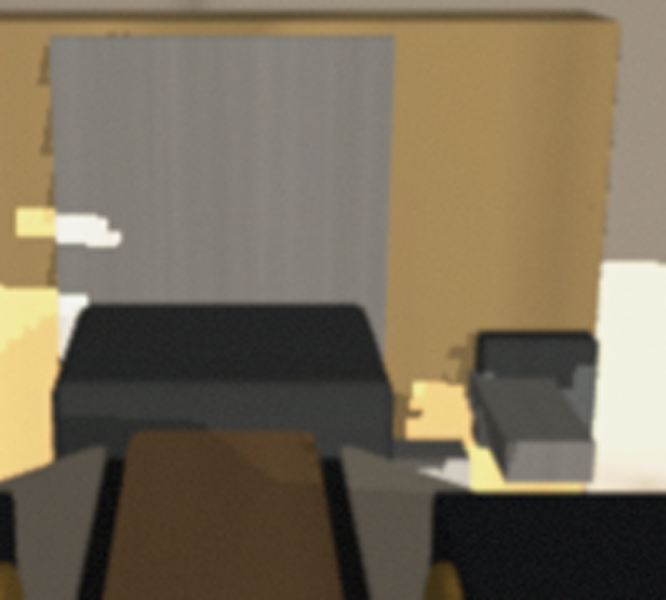

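View pics/s8c.png

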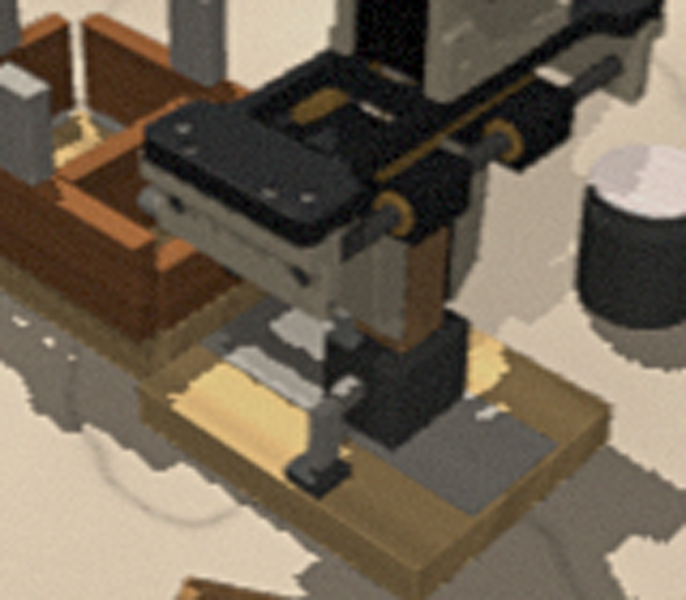

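```bash
python3 - <<'E'
from h import *
s=arm.observe();W=campose('wrist',s);f=lambda x,y:(x/3.33+250,y/3.333+150)
print('carriage front edge-18',tobox(onz(W,[f(220,380)],.060))*1000-[0,18,0])
print('mark top far/near edges',tobox(onz(W,[f(545,440),f(545,479)],.052))*1000)
print('ptr front edge?',tobox(onz(W,[f(425,442),f(425,460)],.047))*1000)
S=campose('scene');h=lambda x,y:(x/4.2875+270,y/4.2857+210)
print('S mark top',tobox(onz(S,[h(324,402)],.052))*1000,'ptr',tobox(onz(S,[h(348,387)],.047))*1000)
print('carr top near-end corner S',tobox(onz(S,[h(390,352),h(468,322)],.060))*1000)
E
```

```text
carriage front edge-18 [[-8.25016372e-02  1.51369678e+02  2.60000000e+01]]
mark top far/near edges [[ 43.30626411 157.9980215   18.        ]
 [ 43.64384406 152.37724653  18.        ]]
ptr front edge? [[ 28.0772402  155.72791699  13.        ]
 [ 28.17576804 153.06733117  13.        ]]
S mark top [[ 41.96985546 152.4994084   18.        ]] ptr [[ 25.89526135 149.91341766  13.        ]]
carr top near-end corner S [[ 12.50556804 157.93397997  26.        ]
 [-19.85958363 167.97290501  26.        ]]
```

move_arm:
  steps:
    - [1.5, 0, 0, 0]
    - [3, 0, 0, 0]
    - [4.3, 0, 0, 0]
    - [4.3, 0, 0, 0]
    - [4.3, 0, 0, 0]

```text
clock: 23.05
position: [0.5491, 0.1443, 0.2483]
ee_rot: [2.168, 2.27, -0.001]
force: [5.1, -7.0, 5.3]
width: 0.255
```

```bash
python3 pic.py 9; python3 - <<'E'
from h import *
snap('side','side9.png')
a=cv2.imread('pics/wrist9.png')[230:310,250:450];cv2.imwrite('pics/w9c.png',cv2.resize(a,(800,320),interpolation=2))
a=cv2.imread('pics/scene9.png')[270:330,310:400];cv2.imwrite('pics/s9c.png',cv2.resize(a,(800,533),interpolation=2))
a=cv2.imread('pics/side9.png')[235:315,250:350];cv2.imwrite('pics/d9c.png',cv2.resize(a,(750,600),interpolation=2))
E
```

```text
23.05 [[-1.25234264e-01  1.56955985e+02  5.53137318e+01]] 23.45414733398494 [ 5.14945581 -6.97740249  5.30659123]
```

View pics/w9c.png

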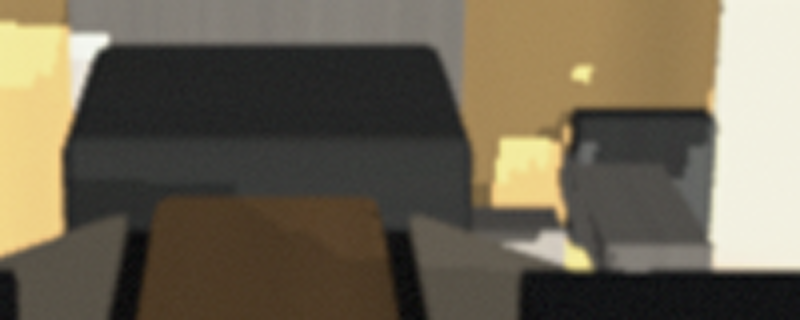

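View pics/s9c.png

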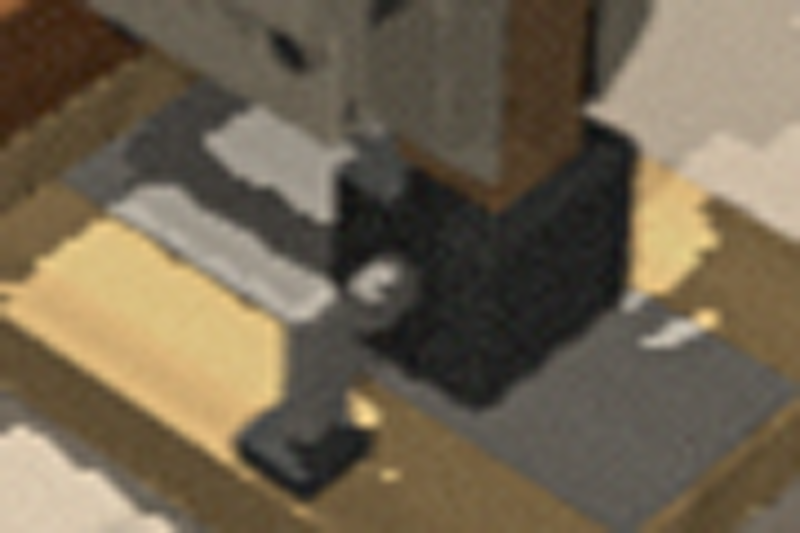

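View pics/d9c.png

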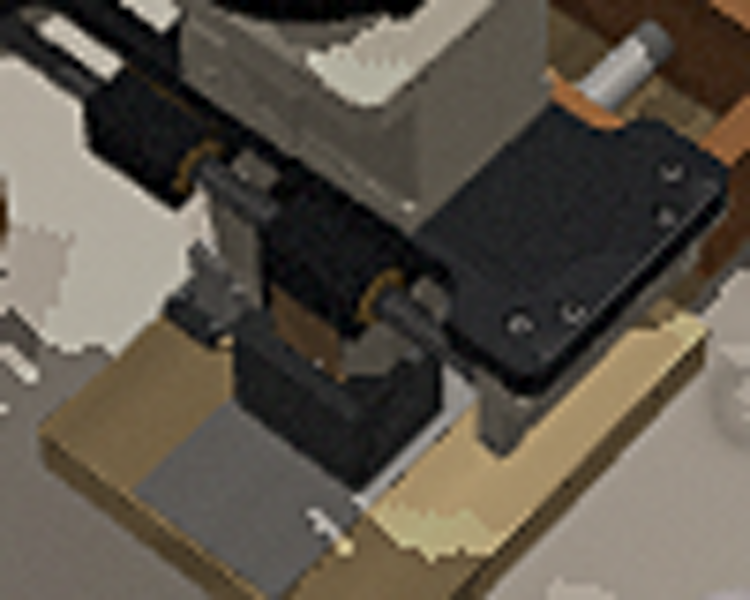

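```bash
python3 - <<'E'
from h import *
s=arm.observe();W=campose('wrist',s);f=lambda x,y:(x/4+250,y/4+230)
print('carriage front edge-18',tobox(onz(W,[f(265,138),f(265,141)],.060))*1000-[0,18,0])
print('mark top far edge-3',tobox(onz(W,[f(655,243)],.052))*1000-[0,3,0])
print('ptr front edge-3?',tobox(onz(W,[f(510,208),f(510,230)],.047))*1000-[0,3,0])
S=campose('scene')
# predicted pixels in scene crop s9c for pointer tip ends vs mark
h=lambda X:((proj(S,toworld(np.array(X)/1000.))-[310,270])*8.889).round(0).tolist()
print('pred mark top corners (y 154.6)',h([[37,151.6,18],[37,157.6,18],[49,157.6,18],[49,151.6,18]]))
print('pred pointer tip box corners (y154.6)',h([[34,151.6,14],[34,157.6,14],[34,157.6,8],[34,151.6,8]]))
print('carr bottom edges',h([[22,172.6,26],[-22,172.6,26],[22,136.6,26]]))
E
```

```text
carriage front edge-18 [[1.82048603e-02 1.55250708e+02 2.60000000e+01]
 [1.73477768e-02 1.54917013e+02 2.60000000e+01]]
mark top far edge-3 [[ 43.61894647 154.89745686  18.        ]]
ptr front edge-3? [[ 28.03010083 157.11890612  13.        ]
 [ 28.12976669 154.41112653  13.        ]]
pred mark top corners (y 154.6) [[331.0, 284.0], [358.0, 300.0], [311.0, 335.0], [285.0, 318.0]]
pred pointer tip box corners (y154.6) [[343.0, 292.0], [369.0, 309.0], [368.0, 334.0], [342.0, 318.0]]
carr bottom edges [[483.0, 262.0], [643.0, 140.0], [325.0, 168.0]]
```

```bash
python3 - <<'E'
from h import *
a=cv2.imread('pics/scene9.png')[290:330,330:380].astype(float);a=np.clip(a*1.8+10,0,255).astype('uint8')
a=cv2.resize(a,(750,600),interpolation=2);cv2.imwrite('pics/s9d.png',a)
E
```

```text
(no output)
```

View pics/s9d.png

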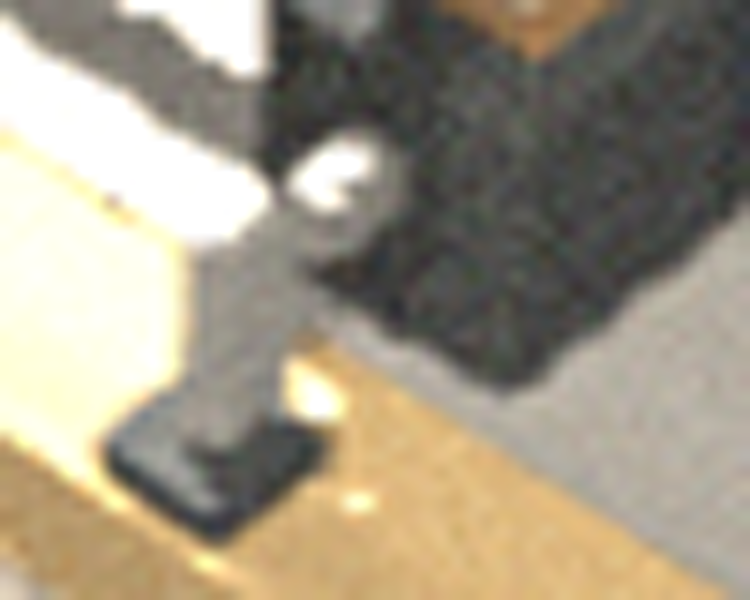

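Four estimates of the alignment agree to about 0.5 mm, and the sides are upright. Before handing in, I'll do a short hold to check that the post stays put.

move_arm:
  steps:
    - [0, 0, 0, 0]
    - [0, 0, 0, 0]
    - [0, 0, 0, 0]
    - [0, 0, 0, 0]
    - [0, 0, 0, 0]
    - [0, 0, 0, 0]

```text
clock: 23.95
position: [0.5491, 0.1444, 0.2483]
ee_rot: [2.168, 2.27, -0.001]
force: [5.1, -8.1, 5.4]
width: 0.257
```

```bash
python3 pic.py 10; python3 - <<'E'
from h import *
a=cv2.imread('pics/wrist9.png').astype(int);b=cv2.imread('pics/wrist10.png').astype(int)
print(abs(a-b)[230:300,250:430].max())
E
```

```text
23.95 [[-1.26708297e-01  1.57007620e+02  5.53306188e+01]] 23.63358818934173 [ 5.05221339 -8.12447289  5.3820088 ]
32
```

View pics/scene10.png

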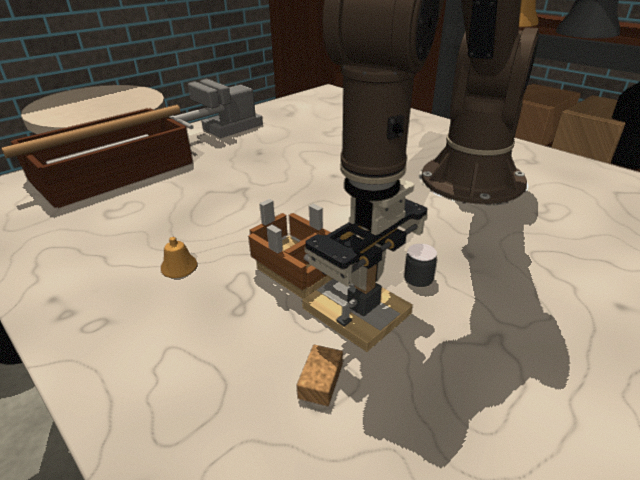

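The scene shows all three sides upright (tabs at about 267,212, 316,217 and 274,238). The bell, tin and block are where they started, and the post is held at the mark.

```bash
python3 -c "
from cell import arm
print(arm.sign_off())"
```

```text
the job is handed in; nothing more can be done
None
```

I folded the far, near and end sides upright. I then pulled the end board out by its post to the length mark and handed the job in at about 24 s, still gripping the post (grip set to 58 N).

- **Sides:** Each panel was pressed against its stop, with 12 to 16 N at the tab. The pictures afterwards show all three upright; the far tab's top measured within about 1 mm of where it should be.
- **Pointer:** The gripper moved 36.7 mm in the pull, against 36.8 mm measured before it. The last wrist picture puts the carriage axis about 0.2 mm past the mark. The pointer's own front edge, at an uncertain height, put it about 0.5 mm short.
- **Weakest check:** The close-up from the scene camera agreed only to about 1 mm, because the mark partly hides the pointer's tip there.
- **Hold:** The post did not slip over the last 0.9 s. The gripper moved less than 0.1 mm, with about 8 N of spring pull on it.
- **Bystanders:** The bell, tin and rubbing block look unmoved in the final picture.

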